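# Set the gap of the sloping film press with a gauge blade

## Task

Set the gap of the little sloping press with the longer, thicker gauge blade: lay that blade flat along the bed under the raised foot, fully in against the end stop, let go, and push the black cap on the ram down until the foot with its rubber pad rests firmly on the blade. Then draw the blade straight out by its handle, feeling that it drags between foot and bed (if it comes freely, push it back in and press the cap again), and lay it flat on the bare worktop. Leave the ram where the blade set it, and do not disturb the shorter blade, the jar, the beaker or the calculator.

Things in the scene. Friction and masses are not known exactly. Their poses are not given: they have to be found in the camera images.
- press_bed: sloping steel bed of the press, 52 (x) by 150 (y) mm, fixed on a grey base 115 x 165 mm. Origin: middle of the bed's surface, 85 mm over the worktop. x up the slope (about to the robot's right), y level, towards the end stop (about away from the robot), z square off the bed, leaning 0.42 rad to the robot's left. A fence 8 mm high runs along the lower side, inner face at x = -18 mm
- bed_mouth (a point): middle of the open end of the bed's surface, at bed y = -75 mm, where the blade enters moving along +y. Axes as the bed's. Nothing stands over the bed at y below +10 mm
- end_stop (a point): foot of the end stop's face, at bed x = 0, y = +70 mm; the stop is 16 mm high. A grey column stands at the upper side (bed x over 26, y 12 to 58 mm) and carries an arm over the foot, at bed z 52 to 72 mm
- ram (a joint): travel (m) of the ram along the bed's -z: gap between foot and bed = 28 mm minus this; 0 raised, 0.024 lowest, 0.016 foot on the 12 mm blade; starts at 0 to 0.009. Friction of 9 N holds it where it is left. A sprung rubber pad stands 3 mm out of the foot (1.5 N at touch, 4.5 N flush) and makes the blade drag with 3 to 10 N; 14 to 22 N on the cap seats it
- ram_cap (a point): middle of the flat top of the ram's black round cap, 34 mm across, the place to push, along the bed's -z; at bed x = 0, y = +35, z = 114 mm minus the ram's travel. Axes as the bed's. Cap and foot are one rigid part; the foot is a steel plate over bed x -17 to +17, y +10 to +60 mm
- long_blade: the gauge blade to use: flat steel bar 180 long, 32 wide, 12 mm thick, 0.18 kg, with a grey upright handle 56 long (y), 16 wide (x), top 42 mm over the underside. Origin: middle of the underside. y from handle to tip, z off the side with the handle. Handle's middle at y = -58 mm, blade shoulders of 8 mm beside it. Lies flat at the start
- long_blade_tip (a point): middle of the lower edge of the long blade's tip end, 90 mm along y from its origin
- long_blade_grip (a point): in the middle of the long blade's handle, 58 mm along -y from the blade's origin and 28 mm above its underside; grip across the 16 mm width
- short_blade: the other gauge blade, to be left alone: 135 long, 32 wide, 7 mm thick, with the same kind of handle; origin in the middle of its underside, y towards the tip
- jar_blue: sample jar with a blue screw lid, 54 mm across, 55 mm high; bystander; origin under its middle
- beaker_250: glass beaker, 72 mm across, 92 mm high; bystander; origin under its middle
- calculator: pocket calculator, 118 x 68 x 11 mm; bystander; origin under its middle

How it is judged:
On the way, in this order (a step that is already met when the one before it is completed fails the run):
1. the long blade lies home on the bed under the still raised foot (y of long_blade_tip in the frame of press_bed above 0.06 m and x of long_blade_tip in the frame of press_bed between -0.012 and 0.012 m and z of long_blade_tip in the frame of press_bed between -0.004 and 0.008 m and angle between the y axis of long_blade and the y axis of press_bed, either way round below 0.12 rad and angle between the z axis of long_blade and the z axis of press_bed, either way round below 0.12 rad and value of joint ram below 0.0125 m), for 0.1 s.
2. the foot bears on the blade, blade still home, hand off the ram (y of long_blade_tip in the frame of press_bed above 0.06 m and x of long_blade_tip in the frame of press_bed between -0.012 and 0.012 m and z of long_blade_tip in the frame of press_bed between -0.004 and 0.008 m and angle between the y axis of long_blade and the y axis of press_bed, either way round below 0.12 rad and angle between the z axis of long_blade and the z axis of press_bed, either way round below 0.12 rad and value of joint ram between 0.0145 and 0.0172 m and contact force between ram and long_blade above 1 N and contact force between the fingers and ram below 0.1 N), for 0.2 s.
3. the blade is drawn by hand and drags under the foot (value of joint ram between 0.0145 and 0.0172 m and y of long_blade_tip in the frame of press_bed between 0.012 and 0.052 m and contact force between ram and long_blade above 0.8 N and contact force between the fingers and long_blade above 1 N), for 0.05 s.
At the end, for the whole second after the job is handed in: the ram's travel is 14.5 to 17.2 mm (gap under the foot 10.8 to 13.5 mm, as the 12 mm blade set it) and still; the long blade lies flat (within 0.08 rad) on the worktop itself, underside within 6 mm of it, at rest and released (value of joint ram between 0.0145 and 0.0172 m and height (world z) of long_blade between -0.004 and 0.006 m and angle between long_blade's own z axis and vertical below 0.08 rad and linear speed of long_blade below 0.02 m/s and contact force between the fingers and long_blade below 0.1 N and velocity of joint ram below 0.002 m/s); the robot touches nothing.
It fails at once if the short blade is shifted by more than 20 mm (distance of short_blade from where it was at the start of the episode above 0.02 m).
It fails at once if the jar, beaker or calculator is shifted by more than 30 mm (distance of any of jar_blue, beaker_250, calculator from where it was at the start of the episode above 0.03 m).
It also fails if it takes over 67 s, if anything falls off the work surface, if the arm or the gripper's body presses on something with over 40 N, if the wrist force passes 120 N, or if a joint passes its speed limit or range.

## Robot

A 6-joint arm with a two-finger parallel gripper is mounted at the origin on a cart in front of the work surface, level with it; the furniture and walls round the work are solid. World frame = base frame: x ahead of the robot, y to its left, z up, the work surface at z = 0. Lengths are in m, angles in rad, forces in N, time in s.
With the tool pointing down it reaches from about 0.35 to 0.85 m from the base axis. Payload 8.1 kg.
Tool frame: the origin (TCP) lies on the front face of the gripper's body, between the roots of the fingers; the fingertips stand 84 mm ahead of it and the grasp point (between the pads) lies 65 mm ahead of it; x points along the fingers, y is the direction in which the jaws open and shut, and the axes are right-handed (so a half turn about x gives the same grasp; the last joint's range is limited). The gripper opens to 93 mm and grips with 3 to 60 N. Pads are 15 mm wide; open, the fingers measure 128 mm over their backs; the gripper's body (75 mm by 188 mm) begins 65 mm behind the grasp point.
Start: joints at [1.057, 0.13, 1.488, -0, 1.523, -0.085], TCP at [0.249, 0.546, 0.303] pointing down, gripper open.
Joint ranges: [-2.96, 2.96], [-0.89, 2.26], [0.02, 2.5], [-1.34, 4.48], [0, 2.73], [-2.66, 2.66]. Speed limits (rad/s): [2.39, 2.39, 2.79, 3.14, 3.14, 3.14].

## Interface

Orientations are given as a rotation vector (axis times angle).
In Python, from plant import telemetry, read_camera, camera_params, robot gives the robot as it stands.
- The arm moves only by the tool step_arm, never from a script. Its argument "commands" is a list of rows, each an object with "xyz": the shift along the tool's x, y, z in mm, a list of three; "turn": the turn, a rotation vector about the tool's x, y, z in rad, a list of three; "grip": the finger opening in mm, from 0 to 93. In form: [{"xyz": [dx, dy, dz], "turn": [ax, ay, az], "grip": grip}, ...]. A call has 1 to 12 rows; each row is the pose to reach, as a shift and turn from the pose commanded when the call began, along the tool's axes at that moment; what a row does not reach only later rows make up. A row lasts 1/8 s, in which the tool goes at most 62.5 mm and 10.7 degrees, less where a joint would pass 70% of its speed; a pose out of reach is approached as far as the arm can. A call with a gripper value outside its range is refused whole. The fingers move at their own pace and stop on an object; "force" is the grip in N (left out, the last holds). Time passes only in rows, so rows that repeat a pose let the fingers close. It gives the time, the measured TCP pose, the force and the opening at its end, in the units of the state.
- telemetry.read_state(): the state, without advancing time (a new reading comes with each control period).
- read_camera(name): name is "scene" or "top"; returns the picture (400x640x3 uint8, red, green, blue); there is no depth.
- camera_params(name): a dict with "mtx" (3x3 intrinsics, pixels), "rvec" (rotation vector, rad) and "tvec" (3), from world to camera coordinates, as OpenCV has them. Camera axes: x right, y down, z forward; pixel columns grow to the right and rows downward; lengths in m; the calibration is good to about 2 mm. A picture is of the moment at which its call begins. camera_params takes no time and is no camera call.
- robot.close_job(): hands the job in, once; it reports no verdict.
The state is a dict: "t": time; "q": joint angles; "dq": joint speeds; "joint_torque": joint torques, N m; "tool_pos": TCP position; "orientation": TCP orientation; "force": force on the tool from outside, world axes, zero at the start; "wrist_torque": the same for the moment, N m; "opening": finger opening in m.
Only numpy, scipy, OpenCV 4.12 (cv2) and the standard library are available. Lean on these libraries where they do the work, as an engineer would, in place of code of your own. Each camera call takes 0.05 s, during which the arm holds its last target. There are 200 camera calls.

## Working session

There is one attempt and no reset: what is moved stays moved. The work goes in short steps, Python scripts to look and compute and a tool call to move; the robot and the scene stay as the last step left them, time stands still between calls to the robot, and variables do not carry over. Pictures are saved under pics/ and viewed, about 8 in all and at most 12, crops included, and the job is handed in when it is done.

Besides the shell and the picture viewer there is one more tool, called after "Request:" as a command line: name --argument value ..., lists and objects as JSON in quotes. step_arm: Moves the arm, as the interface text tells. Its arguments: {"type":"object","properties":{"commands":{"type":"array"},"force":{"type":"number"}},"required":["commands"]}

```bash
mkdir -p pics; ls; python3 - <<'E'
from plant import telemetry, read_camera, camera_params
import cv2
for n in("scene","top"):
    cv2.imwrite(f"pics/{n}0.png",read_camera(n)[:,:,::-1]); p=camera_params(n); print(n,p)
print(telemetry.read_state())
E
```

```text
pics
scene {'mtx': array([[447.2239989 ,   0.        , 313.42507438],
       [  0.        , 447.2239989 , 205.4851907 ],
       [  0.        ,   0.        ,   1.        ]]), 'rvec': array([ 2.07722606, -0.96087152,  0.43800547]), 'tvec': array([-0.29028668,  0.41649281,  1.20108082])}
top {'mtx': array([[419.17476953,   0.        , 324.28025915],
       [  0.        , 419.17476953, 203.44136595],
       [  0.        ,   0.        ,   1.        ]]), 'rvec': array([ 2.20846698, -2.1575942 ,  0.09715418]), 'tvec': array([0.06825857, 0.56438135, 1.46864244])}
{'t': 0.1, 'q': array([ 1.05661091e+00,  1.31096654e-01,  1.48912472e+00, -4.95438119e-06,
        1.52303104e+00, -8.54398396e-02]), 'dq': array([-1.83915832e-05,  4.32602075e-04, -4.51422898e-03,  1.48578546e-03,
       -6.55649721e-04,  6.54302902e-04]), 'joint_torque': array([ 1.10724548e-03, -5.61340714e+01, -4.93095911e+01,  7.70077016e-02,
        2.90684891e-02, -6.74307398e-05]), 'tool_pos': array([0.24925973, 0.54537081, 0.30181074]), 'orientation': array([ 0.33503639,  1.54500021, -0.33754541]), 'force': array([ 0.05857479,  1.08850938, -0.42849391]), 'wrist_torque': array([0.01419002, 0.02435033, 0.02681859]), 'opening': 0.09268624290091544}
```

View pics/scene0.png

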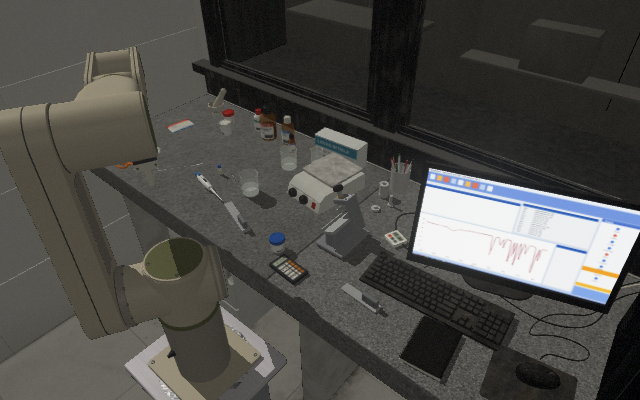

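View pics/top0.png

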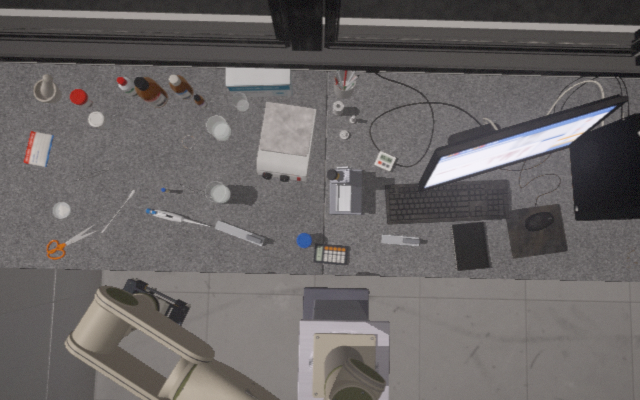

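The top view shows the long blade at about (240,233), the short one at (400,240), and the press at (346,190). I'll take enlarged crops of both views.

```bash
cat > h.py <<'E'
import numpy as np, cv2
from scipy.optimize import least_squares
from scipy.spatial.transform import Rotation as R
from plant import telemetry, read_camera, camera_params
CP={n:camera_params(n) for n in("scene","top")}
def proj(n,P):
    c=CP[n]; return cv2.projectPoints(np.asarray(P,float).reshape(-1,3),c["rvec"],c["tvec"],c["mtx"],None)[0][:,0]
def ray(n,uv):
    c=CP[n]; Rm=cv2.Rodrigues(c["rvec"])[0]
    d=Rm.T@np.linalg.solve(c["mtx"],[*uv,1]); return -Rm.T@c["tvec"],d
def onz(n,uv,z):
    o,d=ray(n,uv); return o+d*(z-o[2])/d[2]
def tri(a,b):  # scene, top
    f=lambda P: np.r_[proj("scene",P)[0]-a,proj("top",P)[0]-b]
    r=least_squares(f,[.5,0,.05]); return r.x,np.abs(r.fun).max()
def crop(n,out,x0,y0,x1,y1,s,im=None):
    im=read_camera(n)[:,:,::-1] if im is None else im
    c=cv2.resize(im[y0:y1,x0:x1],None,fx=s,fy=s,interpolation=cv2.INTER_CUBIC)
    c=cv2.convertScaleAbs(c,alpha=1.5,beta=10)
    for i in range(x0,x1):
        if i%20==0: cv2.putText(c,str(i),((i-x0)*s,10),0,.35,(0,255,255)); cv2.line(c,((i-x0)*s,12),((i-x0)*s,18),(0,255,255))
    for i in range(y0,y1):
        if i%20==0: cv2.putText(c,str(i),(0,(i-y0)*s),0,.35,(0,255,255)); cv2.line(c,(24,(i-y0)*s),(30,(i-y0)*s),(0,255,255))
    cv2.imwrite(out,c)
E
python3 - <<'E'
from h import *
t=cv2.imread("pics/top0.png");s=cv2.imread("pics/scene0.png")
a=lambda im,x0,y0,x1,y1:im[y0:y1,x0:x1]
crop("top","pics/a.png",200,160,280,260,5,t);crop("top","pics/b.png",310,160,390,260,5,t)
crop("scene","pics/c.png",210,190,290,290,5,s);crop("scene","pics/d.png",310,180,390,280,5,s)
cv2.imwrite("pics/tt.png",np.hstack([cv2.imread("pics/a.png"),cv2.imread("pics/b.png")]))
cv2.imwrite("pics/ss.png",np.hstack([cv2.imread("pics/c.png"),cv2.imread("pics/d.png")]))
E
```

```text
(no output)
```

View pics/tt.png

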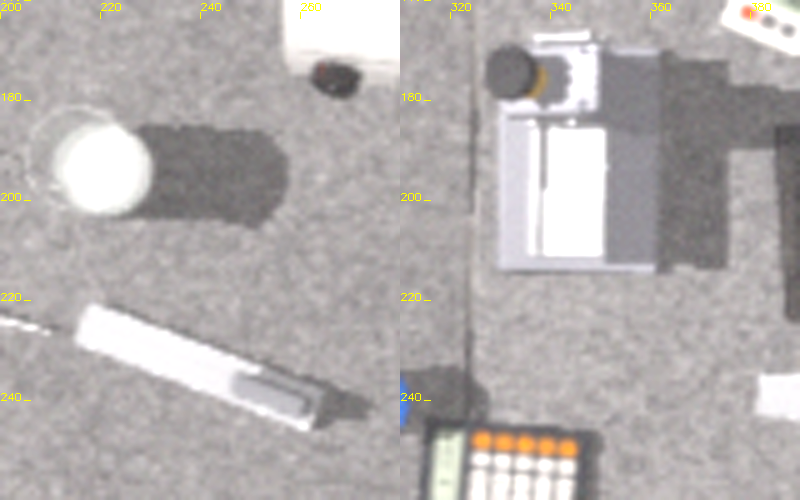

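View pics/ss.png

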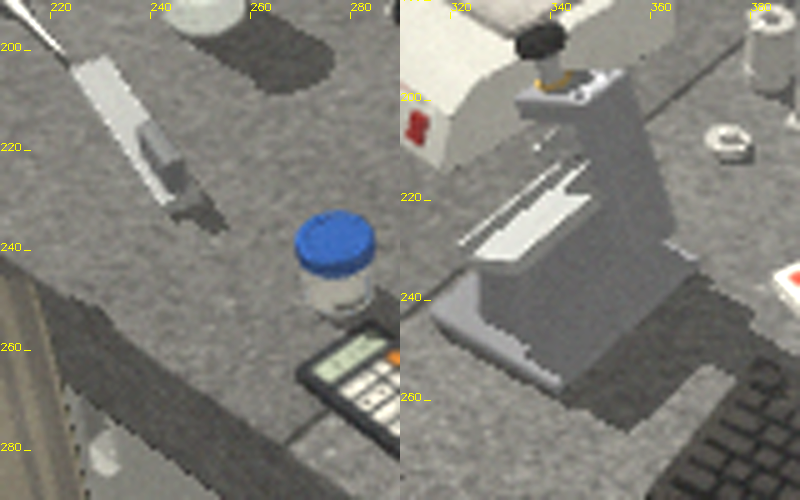

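```bash
cat >> h.py <<'E'
def bedR(yaw,t=.42): 
    c,s=np.cos(t),np.sin(t)
    return R.from_euler('z',yaw)*R.from_matrix(np.array([[0,-c,s],[1,0,0],[0,s,c]]).T)
E
python3 - <<'E'
from h import *
np.set_printoptions(precision=4,suppress=True)
obs=[("top",(26,-75,0),(351,211)),("scene",(26,-75,0),(334.4,232.4)),("scene",(26,12,0),(348.4,219.4)),("scene",(-18,-75,0),(324.4,231.6)),("scene",(-26,-75,8),(322,228.6)),
("top",(0,35,110),(332.2,174.6)),("scene",(0,35,110),(338,187.6))]
def f(p):
    B=bedR(p[3]); return np.concatenate([proj(n,p[:3]+B.apply(np.array(b)/1e3))[0]-uv for n,b,uv in obs])
r=least_squares(f,[.6,0,.085,0],loss='soft_l1');print("bed",r.x,"\n",f(r.x).reshape(-1,2))
r2=least_squares(lambda p:f([p[0],p[1],.085,p[2]]),[.6,0,0],loss='soft_l1');print("bed85",r2.x,"\n",f([r2.x[0],r2.x[1],.085,r2.x[2]]).reshape(-1,2))
p=[r2.x[0],r2.x[1],.085,r2.x[2]]
print("cap", tri((338,187.6),(332.2,174.6)))
print("cap in bed",bedR(p[3]).inv().apply(tri((338,187.6),(332.2,174.6))[0]-p[:3]))
print("corner z",tri((334.4,232.4),(351,211)))
# foot's base footprint top corners
obs=[("top",(16,90,12),(219,220.6)),("top",(-16,90,12),(215,228.6)),("top",(-16,-90,12),(261.6,246.2)),("scene",(-16,90,12),(225,204.4)),("scene",(16,90,12),(231.4,201)),("scene",(-16,-90,12),(243.4,231.6))]
def g(p):
    B=R.from_euler('z',p[3]); return np.concatenate([proj(n,p[:3]+B.apply(np.array(b)/1e3))[0]-uv for n,b,uv in obs])
r=least_squares(g,[.45,.2,0,1.2],loss='soft_l1');print("blade",r.x,"\n",g(r.x).reshape(-1,2))
B=R.from_euler('z',r.x[3]);print("grip",r.x[:3]+B.apply([0,-.058,.028]))
for nm,uv,z in(("short",(400,240),0),("jar",(305,240),.055),("calc",(331,254),.011),("beaker",(220,193),.09)):print(nm,onz("top",uv,z))
s=telemetry.read_state();print(R.from_rotvec(s["orientation"]).as_matrix())
E
```

```text
bed [0.609  0.0141 0.0841 0.0181] 
 [[ 0.5585 -0.3329]
 [-0.7029  0.4213]
 [ 1.2061 -0.2813]
 [-0.3901  0.0854]
 [-0.4821  0.8347]
 [-0.0938 -0.2842]
 [-0.0393 -0.8417]]
bed85 [0.6086 0.0138 0.019 ] 
 [[ 0.6785 -0.2355]
 [-0.6893  0.3243]
 [ 1.2103 -0.3934]
 [-0.39   -0.0045]
 [-0.4855  0.745 ]
 [-0.0114 -0.1866]
 [-0.0587 -0.9681]]
cap (array([0.6428, 0.0592, 0.1815]), np.float64(0.023809808857322423))
cap in bed [-0.0014  0.0351  0.1063]
corner z (array([ 0.5348, -0.0108,  0.0958]), np.float64(0.6708412020558399))
blade [ 0.4507  0.3771 -0.001  -0.3294] 
 [[-0.4913 -0.4596]
 [ 0.228  -0.0269]
 [ 0.918  -0.1049]
 [-0.9381 -0.1662]
 [ 0.49    0.5063]
 [-0.5377 -0.1959]]
grip [0.4319 0.3223 0.027 ]
short [ 0.4392 -0.1937  0.    ]
jar [0.4317 0.1453 0.055 ]
calc [0.3841 0.0533 0.011 ]
beaker [0.5843 0.4368 0.09  ]
[[-0.0008  0.4157  0.9095]
 [-0.0014  0.9095 -0.4157]
 [-1.     -0.0017 -0.0001]]
```

```bash
cat >> h.py <<'E'
np.set_printoptions(precision=4,suppress=True)
BED=np.array([.6086,.0138,.085]);BYAW=.019
def bed2w(b): return BED+bedR(BYAW).apply(np.array(b)/1e3)
def Rbed(): # tool x=-zb,y=xb,z=-yb
    M=bedR(BYAW).as_matrix(); return R.from_matrix(np.c_[-M[:,2],M[:,0],-M[:,1]])
def Rflat(by): # by: blade y heading (angle of blade y axis from world x)
    y=np.array([np.cos(by),np.sin(by),0]);x=np.array([0,0,-1.]);return R.from_matrix(np.c_[x,np.cross(-y,x),-y])
def move(pt,Rt,ahead):  # place point 'ahead' mm in front of TCP at pt
    s=telemetry.read_state();Rn=R.from_rotvec(s["orientation"])
    tcp=np.array(pt)-Rt.apply([ahead/1e3,0,0])
    print("t",s["t"],"xyz",(Rn.inv().apply(tcp-s["tool_pos"])*1e3).round(1).tolist(),"turn",(Rn.inv()*Rt).as_rotvec().round(3).tolist(),"F",s["force"].round(1),"open",round(s["opening"]*1e3,1))
def where(): # bed coords of grasp point 65 ahead and tip 84
    s=telemetry.read_state();Rn=R.from_rotvec(s["orientation"])
    for a in(65,84):print(a,(bedR(BYAW).inv().apply(s["tool_pos"]+Rn.apply([a/1e3,0,0])-BED)*1e3).round(1))
    print("force in bed axes",bedR(BYAW).inv().apply(s["force"]).round(2),"rot err",(Rbed().inv()*Rn).as_rotvec().round(3),"q",s["q"].round(2))
E
python3 -c "
from h import *
move([.4319,.3223,.133],Rflat(np.pi/2-.3294),65)"
```

```text
t 0.1 xyz [104.0, -126.8, 258.9] turn [1.471, 0.001, 0.001] F [ 0.1  1.1 -0.4] open 92.7
```

Request:
step_arm --commands '[{"xyz": [40,-60,120],"turn": [0.7,0,0],"grip": 93},{"xyz": [104,-127,259],"turn": [1.47,0,0],"grip": 93},{"xyz": [104,-127,259],"turn": [1.47,0,0],"grip": 93},{"xyz": [104,-127,259],"turn": [1.47,0,0],"grip": 93},{"xyz": [104,-127,259],"turn": [1.47,0,0],"grip": 93},{"xyz": [104,-127,259],"turn": [1.47,0,0],"grip": 93},{"xyz": [104,-127,259],"turn": [1.47,0,0],"grip": 93},{"xyz": [104,-127,259],"turn": [1.47,0,0],"grip": 93},{"xyz": [104,-127,259],"turn": [1.47,0,0],"grip": 93},{"xyz": [104,-127,259],"turn": [1.47,0,0],"grip": 93},{"xyz": [104,-127,259],"turn": [1.47,0,0],"grip": 93}]'

```text
t: 1.48
tool_pos: [0.4321, 0.3225, 0.1986]
orientation: [1.445, 1.037, -1.445]
force: [-0.1, 0.2, 0.3]
opening: 0.0927
```

```bash
python3 -c "
from h import *
move([.4319,.3223,.034],Rflat(np.pi/2-.3294),65)
crop('scene','pics/e.png',190,150,310,270,5)"
```

```text
t 1.475 xyz [99.6, -0.1, 0.3] turn [0.004, 0.0, 0.0] F [-0.1  0.2  0.3] open 92.7
```

View pics/e.png

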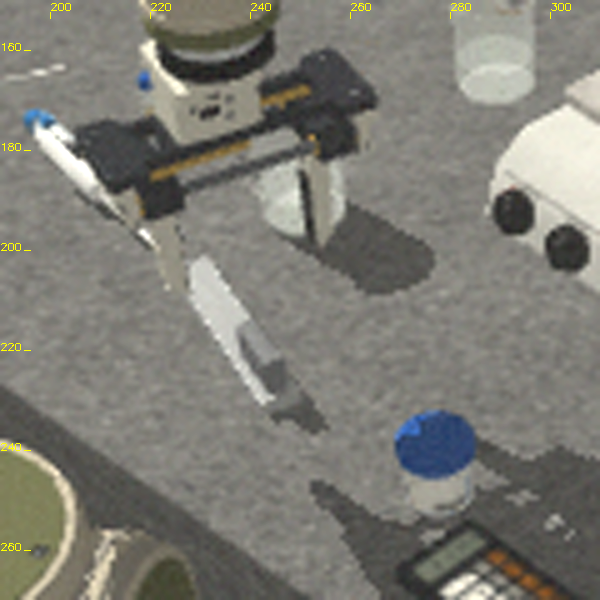

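The open gripper hangs over the handle: fingertips at about (223,206) and (253,198), handle at about (243,221), with the height difference making up the offset. Next I descend and grip.

Request:
step_arm --commands '[{"xyz": [50,0,0],"turn": [0,0,0],"grip": 93},{"xyz": [90,0,0],"turn": [0,0,0],"grip": 93},{"xyz": [99.5,0,0],"turn": [0,0,0],"grip": 93},{"xyz": [99.5,0,0],"turn": [0,0,0],"grip": 60},{"xyz": [99.5,0,0],"turn": [0,0,0],"grip": 30},{"xyz": [99.5,0,0],"turn": [0,0,0],"grip": 5},{"xyz": [99.5,0,0],"turn": [0,0,0],"grip": 5},{"xyz": [99.5,0,0],"turn": [0,0,0],"grip": 5},{"xyz": [99.5,0,0],"turn": [0,0,0],"grip": 5},{"xyz": [99.5,0,0],"turn": [0,0,0],"grip": 5}]' --force 45

```text
t: 2.78
tool_pos: [0.4322, 0.3225, 0.0992]
orientation: [1.446, 1.036, -1.447]
force: [-0.0, 0.3, 0.9]
opening: 0.0273
```

Request:
step_arm --commands '[{"xyz": [0,0,0],"turn": [0,0,0],"grip": 5},{"xyz": [0,0,0],"turn": [0,0,0],"grip": 5},{"xyz": [0,0,0],"turn": [0,0,0],"grip": 5},{"xyz": [0,0,0],"turn": [0,0,0],"grip": 5},{"xyz": [-40,0,0],"turn": [0,0,0],"grip": 5},{"xyz": [-100,0,0],"turn": [0,0,0],"grip": 5},{"xyz": [-160,0,0],"turn": [0,0,0],"grip": 5},{"xyz": [-160,0,0],"turn": [0,0,0],"grip": 5}]'

```text
t: 3.78
tool_pos: [0.4347, 0.324, 0.2658]
orientation: [1.456, 1.035, -1.437]
force: [1.0, 0.3, -1.5]
opening: 0.0157
```

```bash
python3 -c "
from h import *
crop('scene','pics/f.png',190,110,310,230,5)
move(bed2w([1,-165,34+40]),Rbed(),65)"
```

```text
t 3.825 xyz [49.1, 91.3, 240.4] turn [1.204, -0.263, 0.365] F [-0.1 -0.1 -2. ] open 16.0
```

View pics/f.png

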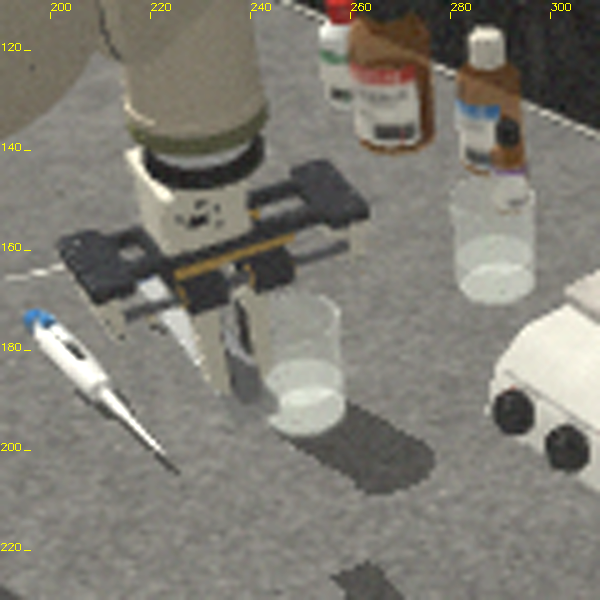

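The blade is held by its handle, clear of the bench at about (228,185). Next I bring it to the bed mouth, tilted.

Request:
step_arm --commands '[{"xyz": [0,20,50],"turn": [0.18,-0.04,0.055],"grip": 5},{"xyz": [0,35,90],"turn": [0.36,-0.08,0.11],"grip": 5},{"xyz": [0,50,130],"turn": [0.53,-0.115,0.16],"grip": 5},{"xyz": [10,65,165],"turn": [0.7,-0.15,0.21],"grip": 5},{"xyz": [20,75,195],"turn": [0.87,-0.19,0.265],"grip": 5},{"xyz": [30,85,220],"turn": [1.04,-0.227,0.315],"grip": 5},{"xyz": [49,91,240],"turn": [1.204,-0.263,0.365],"grip": 5},{"xyz": [49,91,240],"turn": [1.204,-0.263,0.365],"grip": 5},{"xyz": [49,91,240],"turn": [1.204,-0.263,0.365],"grip": 5},{"xyz": [49,91,240],"turn": [1.204,-0.263,0.365],"grip": 5}]'

```text
t: 5.08
tool_pos: [0.4413, 0.0666, 0.2107]
orientation: [1.98, -0.402, -1.981]
force: [0.0, -0.1, -1.5]
opening: 0.0159
```

```bash
python3 -c "
from h import *
where();move(bed2w([1,-165,34+40]),Rbed(),65)
crop('scene','pics/c.png',290,170,380,270,5);crop('top','pics/d.png',300,160,370,260,5)
cv2.imwrite('pics/g.png',np.hstack([cv2.imread('pics/c.png'),cv2.imread('pics/d.png')]))"
```

```text
65 [   0.3 -166.5   72.6]
84 [   0.3 -166.6   53.6]
force in bed axes [-0.49  0.   -1.41] rot err [-0.004 -0.004  0.002] q [ 0.29 -0.11  1.95 -0.41  1.44  1.93]
t 5.075 xyz [-1.4, 0.8, -1.3] turn [0.004, 0.004, -0.002] F [ 0.  -0.1 -1.5] open 15.9
```

View pics/g.png

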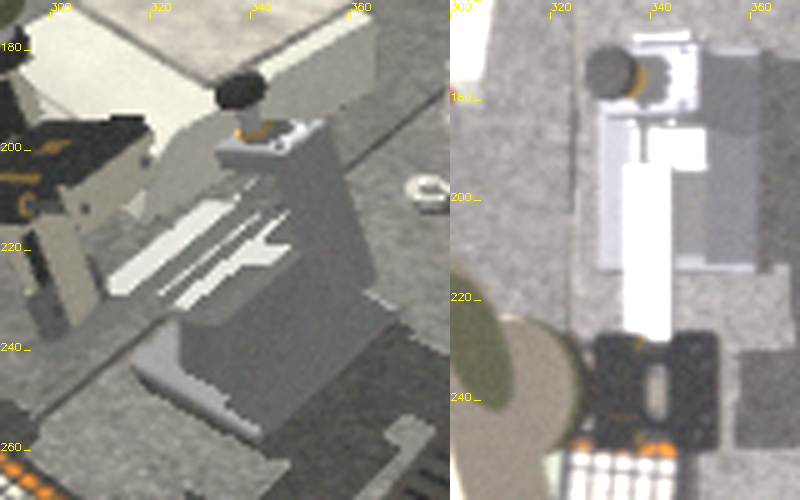

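```bash
python3 -c "
from h import *
for n in('top','scene'):
  for nm,b in(('tipL',(-15.7,-18.5,50.6)),('tipR',(16.3,-18.5,50.6)),('tipRlow',(16.3,-18.5,38.6)),('bedR -5',(26,-5,0)),('bedRnear',(26,-75,0)),('fenceTopNear',(-18,-75,8)),('cap',(0,35,108))): print(n,nm,proj(n,bed2w(b))[0].round(1))
im=read_camera('top');print(im[205,325:360].mean(1).round().astype(int));print(im[196,325:360].mean(1).round().astype(int));print(im[180:200,338].mean(1).round().astype(int))
"
```

```text
top tipL [334.6 193.1]
top tipR [343.7 192.8]
top tipRlow [344.9 193.1]
top bedR -5 [351.7 190.2]
top bedRnear [351.7 210.8]
top fenceTopNear [338.7 210.9]
top cap [332.4 174.5]
scene tipL [330.3 209.9]
scene tipR [337.3 210.3]
scene tipRlow [338.4 213.5]
scene bedR -5 [346.6 221.6]
scene bedRnear [333.7 232.7]
scene fenceTopNear [323.3 229.5]
scene cap [338.1 187.2]
[116 114 117 111 124 144 143 141 143 157 187 201 199 200 200 200 200 203
 191 117  99 101 100 104 103  98  92  94  93  94  94  92  93  94  93]
[104 114 113 116 126 148 143 142 144 155 185 198 200 200 200 197 200 200
 190 119  95  99 101 102 100  97  97  90  95  94  91  95  93  92  93]
[ 88 108 128  98  97 101 114 116 116 116 117 117 135 194 199 198 200 200
 199 198]
```

The picture agrees with the model to about half a pixel: blade tip at top columns 334.4–344.3, row 192.6. Now I lower it onto the open part of the bed.

Request:
step_arm --commands '[{"xyz": [15,0,-10],"turn": [0.004,0.004,0],"grip": 5},{"xyz": [30,0,-10],"turn": [0.004,0.004,0],"grip": 5},{"xyz": [33,0,-10],"turn": [0.004,0.004,0],"grip": 5},{"xyz": [34,0,-10],"turn": [0.004,0.004,0],"grip": 5},{"xyz": [34,0,-10],"turn": [0.004,0.004,0],"grip": 5}]'

```text
t: 5.85
tool_pos: [0.4512, 0.0522, 0.1794]
orientation: [1.986, -0.409, -1.978]
force: [-1.1, 0.3, -1.9]
opening: 0.0157
```

```bash
python3 -c "
from h import *
where()"
```

```text
65 [   0.8 -156.7   38.1]
84 [   0.9 -156.7   19.1]
force in bed axes [-1.09 -1.1  -1.65] rot err [ 0.003 -0.001  0.003] q [ 0.26 -0.07  1.97 -0.42  1.36  1.93]
```

Request:
step_arm --commands '[{"xyz": [1,0,0],"turn": [0,0,0],"grip": 5},{"xyz": [2,0,0],"turn": [0,0,0],"grip": 5},{"xyz": [2,0,0],"turn": [0,0,0],"grip": 5}]'

```text
t: 6.22
tool_pos: [0.4513, 0.0515, 0.1776]
orientation: [1.986, -0.409, -1.978]
force: [-1.2, 0.5, -0.4]
opening: 0.0158
```

```bash
python3 -c "
from h import *
where()"
```

```text
65 [   0.8 -156.6   36.2]
84 [   0.8 -156.6   17.2]
force in bed axes [-0.62 -1.17 -0.19] rot err [ 0.002 -0.     0.003] q [ 0.26 -0.06  1.97 -0.42  1.36  1.93]
```

Request:
step_arm --commands '[{"xyz": [1,0,0],"turn": [0,0,0],"grip": 5},{"xyz": [1,0,0],"turn": [0,0,0],"grip": 5}]'

```text
t: 6.48
tool_pos: [0.4512, 0.0512, 0.1771]
orientation: [1.986, -0.409, -1.978]
force: [-5.3, 2.7, 6.5]
opening: 0.0156
```

```bash
python3 -c "
from h import *
where()"
```

```text
65 [   0.8 -156.7   35.5]
84 [   0.9 -156.7   16.6]
force in bed axes [ 0.09 -5.2   7.06] rot err [ 0.003 -0.001  0.002] q [ 0.26 -0.06  1.97 -0.42  1.36  1.93]
```

Contact on the bed. I ease off a little and slide in.

Request:
step_arm --commands '[{"xyz": [-1,0,0],"turn": [0,0,0],"grip": 5},{"xyz": [-1,0,-10],"turn": [0,0,0],"grip": 5},{"xyz": [-1,0,-20],"turn": [0,0,0],"grip": 5},{"xyz": [-1,0,-25],"turn": [0,0,0],"grip": 5},{"xyz": [-1,0,-30],"turn": [0,0,0],"grip": 5},{"xyz": [-1,0,-30],"turn": [0,0,0],"grip": 5}]'

```text
t: 7.22
tool_pos: [0.4819, 0.052, 0.1775]
orientation: [1.986, -0.409, -1.977]
force: [1.0, 2.3, 1.7]
opening: 0.0156
```

```bash
python3 -c "
from h import *
where()"
```

```text
65 [   0.8 -126.    36. ]
84 [   0.9 -126.    17. ]
force in bed axes [-1.4   1.03  2.5 ] rot err [ 0.003 -0.     0.003] q [ 0.24  0.02  1.89 -0.42  1.35  1.92]
```

Request:
step_arm --commands '[{"xyz": [0,0,-10],"turn": [0,0,0],"grip": 5},{"xyz": [0,0,-20],"turn": [0,0,0],"grip": 5},{"xyz": [0,0,-30],"turn": [0,0,0],"grip": 5},{"xyz": [0,0,-38],"turn": [0,0,0],"grip": 5},{"xyz": [0,0,-38],"turn": [0,0,0],"grip": 5}]'

```text
t: 7.85
tool_pos: [0.5198, 0.0527, 0.1777]
orientation: [1.986, -0.409, -1.977]
force: [0.4, 2.3, 3.7]
opening: 0.0153
```

```bash
python3 -c "
from h import *
where()"
```

```text
65 [  0.9 -88.   36.1]
84 [  1.  -88.   17.1]
force in bed axes [-0.61  0.43  4.35] rot err [ 0.003 -0.     0.002] q [ 0.23  0.11  1.79 -0.42  1.35  1.9 ]
```

Request:
step_arm --commands '[{"xyz": [0,0,-3],"turn": [0,0,0],"grip": 5},{"xyz": [0,0,-6],"turn": [0,0,0],"grip": 5},{"xyz": [0,0,-8],"turn": [0,0,0],"grip": 5},{"xyz": [0,0,-8],"turn": [0,0,0],"grip": 5}]'

```text
t: 8.35
tool_pos: [0.5267, 0.0529, 0.1777]
orientation: [1.985, -0.409, -1.979]
force: [-5.7, 5.6, 7.9]
opening: 0.0159
```

```bash
python3 -c "
from h import *
where()"
```

```text
65 [  0.8 -81.3  36.2]
84 [  0.9 -81.4  17.2]
force in bed axes [-1.99 -5.57  9.58] rot err [ 0.002 -0.002  0.003] q [ 0.23  0.13  1.77 -0.42  1.35  1.9 ]
```

Request:
step_arm --commands '[{"xyz": [0,0,-1],"turn": [0,0,0],"grip": 5},{"xyz": [0,0,-2],"turn": [0,0,0],"grip": 5},{"xyz": [0,0,-2],"turn": [0,0,0],"grip": 5}]'

```text
t: 8.72
tool_pos: [0.5281, 0.0529, 0.1776]
orientation: [1.983, -0.409, -1.981]
force: [-9.9, 6.2, 10.2]
opening: 0.0157
```

```bash
python3 -c "
from h import *
where()"
```

```text
65 [  0.8 -79.9  36.2]
84 [  0.9 -80.   17.2]
force in bed axes [-1.62 -9.78 11.92] rot err [ 0.002 -0.003  0.003] q [ 0.23  0.13  1.77 -0.42  1.35  1.9 ]
```

Request:
step_arm --commands '[{"xyz": [-1,0,0],"turn": [0,0,0],"grip": 5},{"xyz": [-1,0,0],"turn": [0,0,0],"grip": 5}]'

```text
t: 8.98
tool_pos: [0.5282, 0.053, 0.1777]
orientation: [1.983, -0.409, -1.98]
force: [-6.6, 1.5, 3.9]
opening: 0.0154
```

```bash
python3 -c "
from h import *
where()"
```

```text
65 [  0.8 -79.9  36.2]
84 [  0.9 -80.   17.2]
force in bed axes [ 0.06 -6.55  4.19] rot err [ 0.002 -0.003  0.003] q [ 0.23  0.13  1.77 -0.42  1.35  1.9 ]
```

Request:
step_arm --commands '[{"xyz": [0,0,-1],"turn": [0,0,0],"grip": 5},{"xyz": [0,0,-2],"turn": [0,0,0],"grip": 5},{"xyz": [0,0,-2],"turn": [0,0,0],"grip": 5}]'

```text
t: 9.35
tool_pos: [0.5286, 0.0531, 0.1776]
orientation: [1.979, -0.41, -1.985]
force: [-16.9, 5.7, 11.6]
opening: 0.0159
```

```bash
python3 -c "
from h import *
where()
crop('scene','pics/c.png',290,170,380,270,5);crop('top','pics/d.png',300,160,370,260,5)
cv2.imwrite('pics/i.png',np.hstack([cv2.imread('pics/c.png'),cv2.imread('pics/d.png')]))"
```

```text
65 [  0.8 -79.8  36.2]
84 [  0.8 -79.9  17.2]
force in bed axes [ -0.79 -16.79  13.07] rot err [ 0.002 -0.007  0.003] q [ 0.23  0.14  1.76 -0.42  1.36  1.9 ]
```

View pics/i.png

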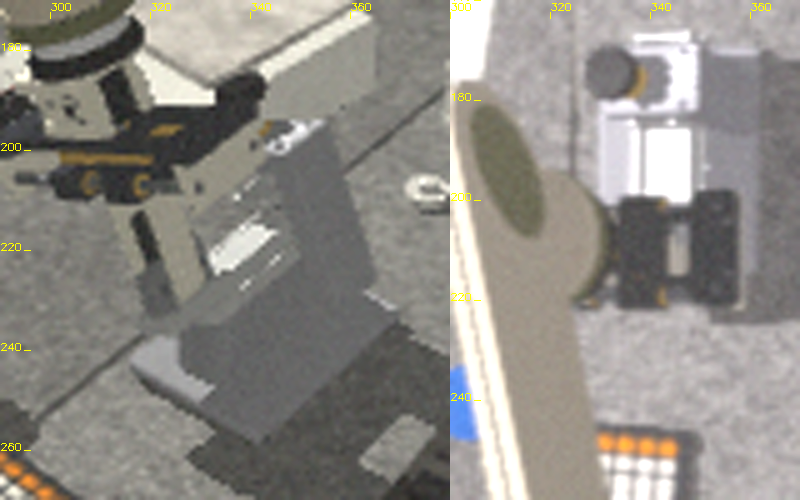

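The blade sits on the bed inside the fence under the arm (scene about (335,220), top about (344,193)). The force rises with no motion, so it is against the end stop. I'll relieve the load and release.

Request:
step_arm --commands '[{"xyz": [-1,0,3],"turn": [0,0,0],"grip": 5},{"xyz": [-1,0,3],"turn": [0,0,0],"grip": 30},{"xyz": [-1,0,3],"turn": [0,0,0],"grip": 50},{"xyz": [-1,0,3],"turn": [0,0,0],"grip": 50},{"xyz": [-1,0,3],"turn": [0,0,0],"grip": 50},{"xyz": [-1,0,3],"turn": [0,0,0],"grip": 50},{"xyz": [-30,0,3],"turn": [0,0,0],"grip": 50},{"xyz": [-80,0,3],"turn": [0,0,0],"grip": 20},{"xyz": [-120,0,3],"turn": [0,0,0],"grip": 0},{"xyz": [-120,0,3],"turn": [0,0,0],"grip": 0}]'

```text
t: 10.7
tool_pos: [0.5289, 0.1037, 0.2917]
orientation: [1.993, -0.407, -1.972]
force: [1.0, 0.9, -0.4]
opening: 0.0247
```

```bash
python3 -c "
from h import *
where()
move(bed2w([-1,35,135]),Rbed(),84)
crop('scene','pics/c.png',290,150,380,250,5);crop('top','pics/d.png',300,160,370,260,5)
cv2.imwrite('pics/j.png',np.hstack([cv2.imread('pics/c.png'),cv2.imread('pics/d.png')]))"
```

```text
65 [  0.9 -77.6 161. ]
84 [  0.9 -77.5 142. ]
force in bed axes [-0.92  1.02  0.01] rot err [0.004 0.006 0.001] q [ 0.31  0.07  1.62 -0.4   1.57  1.89]
t 10.7 xyz [7.6, -2.3, -112.9] turn [-0.004, -0.006, -0.001] F [ 1.   0.9 -0.4] open 24.7
```

View pics/j.png

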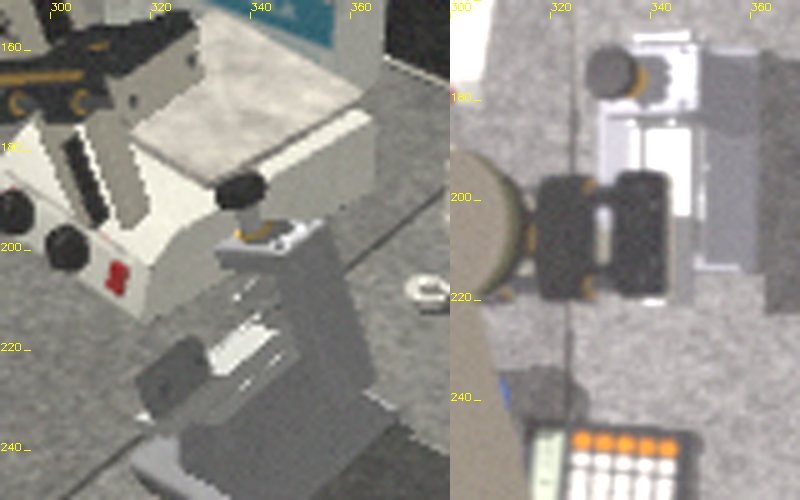

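The blade stays home with its handle upright at about (325,226), and the raised cap is at about (338,187). Next I move the closed fingertips over the cap.

Request:
step_arm --commands '[{"xyz": [0,0,0],"turn": [0,0,0],"grip": 0},{"xyz": [0,-2,-40],"turn": [0,0,0],"grip": 0},{"xyz": [0,-2,-80],"turn": [0,-0.005,0],"grip": 0},{"xyz": [6,-2,-112],"turn": [-0.004,-0.006,0],"grip": 0},{"xyz": [16,-2,-113],"turn": [-0.004,-0.006,0],"grip": 0},{"xyz": [20,-2,-113],"turn": [-0.004,-0.006,0],"grip": 0},{"xyz": [20,-2,-113],"turn": [-0.004,-0.006,0],"grip": 0}]'

```text
t: 11.68
tool_pos: [0.6393, 0.0975, 0.2678]
orientation: [1.975, -0.406, -1.986]
force: [0.5, 0.1, -0.8]
opening: 0.0002
```

```bash
python3 -c "
from h import *
where();print(telemetry.read_state()['opening'])
crop('scene','pics/c.png',290,130,380,230,5);crop('top','pics/d.png',300,140,370,240,5)
cv2.imwrite('pics/k.png',np.hstack([cv2.imread('pics/c.png'),cv2.imread('pics/d.png')]))"
```

```text
65 [ -1.1  31.7 135.8]
84 [ -1.1  31.6 116.8]
force in bed axes [-0.4   0.54 -0.7 ] rot err [-0.002 -0.009  0.003] q [ 0.25  0.37  1.33 -0.41  1.56  1.83]
0.00023284559838490575
```

View pics/k.png

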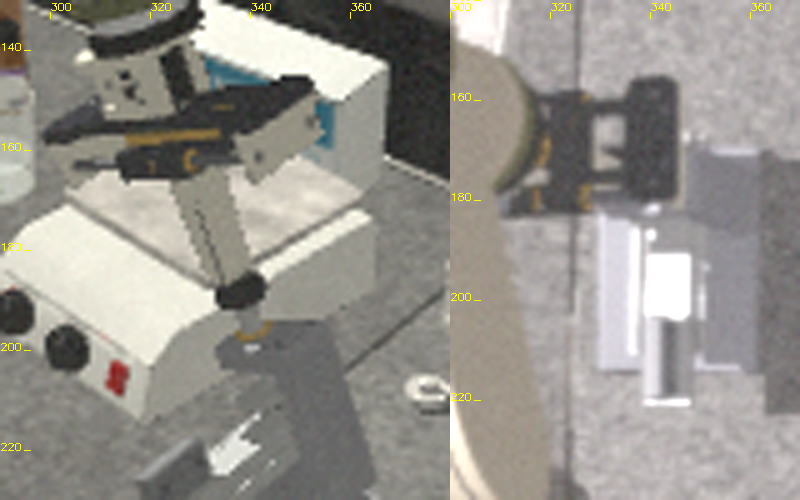

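The fingertips stand right over the cap, meeting it at about (337,187). Now I press down slowly.

Request:
step_arm --commands '[{"xyz": [0,0,-3],"turn": [0,0.008,0],"grip": 0},{"xyz": [2,0,-3],"turn": [0,0.008,0],"grip": 0},{"xyz": [4,0,-3],"turn": [0,0.008,0],"grip": 0},{"xyz": [6,0,-3],"turn": [0,0.008,0],"grip": 0},{"xyz": [8,0,-3],"turn": [0,0.008,0],"grip": 0},{"xyz": [8,0,-3],"turn": [0,0.008,0],"grip": 0}]'

```text
t: 12.52
tool_pos: [0.6434, 0.0949, 0.262]
orientation: [1.985, -0.404, -1.975]
force: [-2.6, 1.8, 5.8]
opening: 0.0004
```

```bash
python3 -c "
from h import *
where()"
```

```text
65 [ -1.1  36.4 129.4]
84 [ -1.   36.4 110.4]
force in bed axes [ 0.67 -2.56  6.07] rot err [-0.001  0.001  0.002] q [ 0.25  0.37  1.33 -0.41  1.54  1.83]
```

Request:
step_arm --commands '[{"xyz": [1,0,0],"turn": [0,0,0],"grip": 0},{"xyz": [2,0,0],"turn": [0,0,0],"grip": 0},{"xyz": [3,0,0],"turn": [0,0,0],"grip": 0},{"xyz": [3,0,0],"turn": [0,0,0],"grip": 0}]'

```text
t: 13.02
tool_pos: [0.6434, 0.0937, 0.2595]
orientation: [1.986, -0.404, -1.975]
force: [-3.3, 3.1, 7.4]
opening: 0.0007
```

```bash
python3 -c "
from h import *
where()"
```

```text
65 [ -1.1  36.4 126.6]
84 [ -1.   36.4 107.6]
force in bed axes [ 0.09 -3.25  8.05] rot err [-0.001  0.001  0.002] q [ 0.25  0.37  1.34 -0.41  1.54  1.83]
```

Request:
step_arm --commands '[{"xyz": [1,0,0],"turn": [0,0,0],"grip": 0},{"xyz": [2,0,0],"turn": [0,0,0],"grip": 0},{"xyz": [3,0,0],"turn": [0,0,0],"grip": 0},{"xyz": [4,0,0],"turn": [0,0,0],"grip": 0},{"xyz": [5,0,0],"turn": [0,0,0],"grip": 0},{"xyz": [5,0,0],"turn": [0,0,0],"grip": 0}]'

```text
t: 13.78
tool_pos: [0.6434, 0.0917, 0.255]
orientation: [1.985, -0.404, -1.975]
force: [-4.0, 2.2, 6.5]
opening: 0.0006
```

```bash
python3 -c "
from h import *
where()"
```

```text
65 [ -1.1  36.4 121.7]
84 [ -1.   36.4 102.7]
force in bed axes [ 0.55 -3.99  6.9 ] rot err [-0.002  0.001  0.002] q [ 0.24  0.37  1.34 -0.41  1.53  1.83]
```

Request:
step_arm --commands '[{"xyz": [1,0,0],"turn": [0,0,0],"grip": 0},{"xyz": [2,0,0],"turn": [0,0,0],"grip": 0},{"xyz": [2,0,0],"turn": [0,0,0],"grip": 0}]'

```text
t: 14.15
tool_pos: [0.6434, 0.091, 0.2535]
orientation: [1.986, -0.404, -1.975]
force: [-6.4, 4.3, 8.7]
opening: 0.0006
```

```bash
python3 -c "
from h import *
where()"
```

```text
65 [ -1.1  36.4 120.1]
84 [ -1.   36.4 101.1]
force in bed axes [-0.46 -6.32  9.74] rot err [-0.001  0.002  0.002] q [ 0.24  0.37  1.34 -0.41  1.53  1.83]
```

Request:
step_arm --commands '[{"xyz": [1,0,0.5],"turn": [0,0,0],"grip": 0},{"xyz": [1,0,0.5],"turn": [0,0,0],"grip": 0}]'

```text
t: 14.4
tool_pos: [0.6433, 0.0908, 0.253]
orientation: [1.987, -0.403, -1.974]
force: [-3.2, 4.7, 10.2]
opening: 0.0002
```

```bash
python3 -c "
from h import *
where()"
```

```text
65 [ -1.1  36.3 119.5]
84 [ -1.   36.4 100.5]
force in bed axes [-0.13 -3.14 11.27] rot err [-0.001  0.003  0.002] q [ 0.24  0.37  1.35 -0.41  1.52  1.83]
```

Request:
step_arm --commands '[{"xyz": [1,0,0.5],"turn": [0,0,0],"grip": 0},{"xyz": [1,0,0.5],"turn": [0,0,0],"grip": 0}]'

```text
t: 14.65
tool_pos: [0.6432, 0.0905, 0.2525]
orientation: [1.989, -0.403, -1.973]
force: [-2.2, 4.7, 10.1]
opening: 0.0004
```

```bash
python3 -c "
from h import *
where()"
```

```text
65 [ -1.   36.3 118.9]
84 [-1.  36.4 99.9]
force in bed axes [-0.23 -2.08 11.17] rot err [-0.001  0.004  0.002] q [ 0.24  0.37  1.35 -0.41  1.52  1.83]
```

Request:
step_arm --commands '[{"xyz": [1,0,0],"turn": [0,0,0],"grip": 0},{"xyz": [1,0,0],"turn": [0,0,0],"grip": 0}]'

```text
t: 14.9
tool_pos: [0.6432, 0.0904, 0.2524]
orientation: [1.989, -0.403, -1.973]
force: [-5.0, 7.9, 14.5]
opening: 0.0006
```

```bash
python3 -c "
from h import *
where()"
```

```text
65 [ -1.   36.3 118.8]
84 [-1.  36.4 99.8]
force in bed axes [-1.35 -4.83 16.48] rot err [-0.001  0.004  0.001] q [ 0.24  0.37  1.35 -0.41  1.52  1.83]
```

Request:
step_arm --commands '[{"xyz": [1,0,0],"turn": [0,0,0],"grip": 0},{"xyz": [1,0,0],"turn": [0,0,0],"grip": 0}]'

```text
t: 15.15
tool_pos: [0.6432, 0.0904, 0.2524]
orientation: [1.99, -0.403, -1.972]
force: [-7.6, 8.7, 18.3]
opening: 0.0004
```

```bash
python3 -c "
from h import *
where()"
```

```text
65 [ -1.   36.3 118.8]
84 [-1.  36.4 99.8]
force in bed axes [-0.63 -7.45 20.33] rot err [-0.001  0.005  0.001] q [ 0.24  0.37  1.35 -0.41  1.52  1.83]
```

Seated: 20 N with no further travel. I retract.

Request:
step_arm --commands '[{"xyz": [-5,0,0],"turn": [0,0,0],"grip": 0},{"xyz": [-25,0,0],"turn": [0,0,0],"grip": 0},{"xyz": [-50,0,0],"turn": [0,0,0],"grip": 20},{"xyz": [-50,0,60],"turn": [0,0,0],"grip": 40},{"xyz": [-50,0,114],"turn": [0,0,0],"grip": 50},{"xyz": [-50,0,114],"turn": [0,0,0],"grip": 50},{"xyz": [-50,0,114],"turn": [0,0,0],"grip": 50}]'

```text
t: 16.02
tool_pos: [0.5288, 0.1072, 0.2954]
orientation: [1.987, -0.404, -1.973]
force: [0.6, -0.3, 0.2]
opening: 0.0457
```

```bash
python3 -c "
from h import *
where();move(bed2w([-1,-79,37]),Rbed(),65)
for x in(-2,0,2):print(x,[proj('top',bed2w([x+d,y,z+1.5]))[0].round(1) for d,y,z in((-16,-15,12),(16,-15,12),(-8,-78,42),(8,-78,42))])
crop('scene','pics/c.png',290,150,380,250,5);crop('top','pics/d.png',310,160,380,260,5)
im=read_camera('top');print(im[190,330:360].mean(1).round().astype(int))
cv2.imwrite('pics/l.png',np.hstack([cv2.imread('pics/c.png'),cv2.imread('pics/d.png')]))"
```

```text
65 [ -0.7 -77.8 165.8]
84 [ -0.6 -77.8 146.8]
force in bed axes [0.36 0.6  0.11] rot err [-0.001  0.003  0.002] q [ 0.32  0.07  1.61 -0.4   1.59  1.89]
t 16.025 xyz [128.8, -0.5, 1.4] turn [0.001, -0.003, -0.002] F [ 0.6 -0.3  0.2] open 45.7
-2 [array([338.1, 193.2]), array([347. , 192.8]), array([337. , 211.1]), array([341.5, 211. ])]
0 [array([338.7, 193.2]), array([347.5, 192.8]), array([337.6, 211.1]), array([342.1, 211. ])]
2 [array([339.2, 193.2]), array([348.1, 192.8]), array([338.1, 211.1]), array([342.6, 211. ])]
[148 144 143 143 142 148 165 168 126 163 192 195 196 195 195 197 196 185
 117 101 112  97  93  93  91  91  94  94  92  92]
```

View pics/l.png

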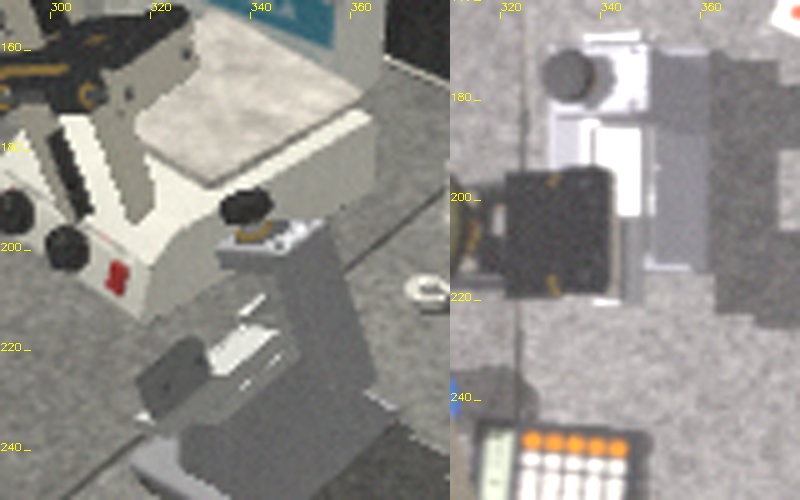

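The ram cap is now lower (about (339,191)) and the blade is still home. I go back down on the handle and grip.

Request:
step_arm --commands '[{"xyz": [50,1.3,1.5],"turn": [0,-0.003,0],"grip": 50},{"xyz": [100,1.3,1.5],"turn": [0,-0.003,0],"grip": 50},{"xyz": [127,1.3,1.5],"turn": [0,-0.003,0],"grip": 50},{"xyz": [129,1.3,1.5],"turn": [0,-0.003,0],"grip": 50},{"xyz": [129,1.3,1.5],"turn": [0,-0.003,0],"grip": 30},{"xyz": [129,1.3,1.5],"turn": [0,-0.003,0],"grip": 20},{"xyz": [129,1.3,1.5],"turn": [0,-0.003,0],"grip": 10},{"xyz": [129,1.3,1.5],"turn": [0,-0.003,0],"grip": 5},{"xyz": [129,1.3,1.5],"turn": [0,-0.003,0],"grip": 5},{"xyz": [129,1.3,1.5],"turn": [0,-0.003,0],"grip": 5}]' --force 45

```text
t: 17.42
tool_pos: [0.5282, 0.0531, 0.1778]
orientation: [1.984, -0.405, -1.978]
force: [-0.7, 4.1, 5.8]
opening: 0.0157
```

```bash
python3 -c "
from h import *
where();print(telemetry.read_state()['opening'])"
```

```text
65 [  0.7 -79.7  36.4]
84 [  0.7 -79.8  17.4]
force in bed axes [-1.36 -0.65  6.93] rot err [-0.001 -0.001  0.002] q [ 0.23  0.13  1.77 -0.42  1.35  1.89]
0.015723118143948705
```

Request:
step_arm --commands '[{"xyz": [-0.5,0,4],"turn": [0,0,0],"grip": 5},{"xyz": [-0.5,0,9],"turn": [0,0,0],"grip": 5},{"xyz": [-0.5,0,14],"turn": [0,0,0],"grip": 5},{"xyz": [-0.5,0,19],"turn": [0,0,0],"grip": 5},{"xyz": [-0.5,0,24],"turn": [0,0,0],"grip": 5}]'

```text
t: 18.05
tool_pos: [0.5049, 0.0526, 0.178]
orientation: [1.986, -0.404, -1.975]
force: [7.8, -0.1, -1.7]
opening: 0.0155
```

```bash
python3 -c "
from h import *
where()"
```

```text
65 [   0.8 -102.9   36.5]
84 [   0.8 -102.8   17.5]
force in bed axes [-0.48  7.84 -1.67] rot err [-0.001  0.002  0.002] q [ 0.23  0.07  1.84 -0.42  1.35  1.9 ]
```

Request:
step_arm --commands '[{"xyz": [0,0,4],"turn": [0,0,0],"grip": 5},{"xyz": [0,0,8],"turn": [0,0,0],"grip": 5},{"xyz": [0,0,12],"turn": [0,0,0],"grip": 5}]'

```text
t: 18.42
tool_pos: [0.4929, 0.0524, 0.1781]
orientation: [1.986, -0.404, -1.975]
force: [7.6, 0.0, -1.6]
opening: 0.0157
```

```bash
python3 -c "
from h import *
where()"
```

```text
65 [   0.8 -114.8   36.6]
84 [   0.9 -114.8   17.6]
force in bed axes [-0.53  7.57 -1.5 ] rot err [-0.001  0.002  0.002] q [ 0.24  0.04  1.87 -0.42  1.35  1.91]
```

It drags at about 7.6 N. I draw it out completely, then lift.

Request:
step_arm --commands '[{"xyz": [0,0,5],"turn": [0,0,0],"grip": 5},{"xyz": [0,0,10],"turn": [0,0,0],"grip": 5},{"xyz": [0,0,16],"turn": [0,0,0],"grip": 5},{"xyz": [0,0,23],"turn": [0,0,0],"grip": 5},{"xyz": [0,0,31],"turn": [0,0,0],"grip": 5},{"xyz": [0,0,40],"turn": [0,0,0],"grip": 5},{"xyz": [0,0,50],"turn": [0,0,0],"grip": 5},{"xyz": [0,0,54],"turn": [0,0,0],"grip": 5},{"xyz": [-30,0,54],"turn": [0,0,0],"grip": 5},{"xyz": [-70,0,54],"turn": [0,0,0],"grip": 5},{"xyz": [-100,0,54],"turn": [0,0,0],"grip": 5},{"xyz": [-100,0,54],"turn": [0,0,0],"grip": 5}]'

```text
t: 19.92
tool_pos: [0.4375, 0.0928, 0.2701]
orientation: [1.984, -0.404, -1.977]
force: [0.6, 0.3, -2.0]
opening: 0.0154
```

```bash
python3 -c "
from h import *
where()
move([.4319,.3223,.19],Rflat(np.pi/2-.3294),65)
crop('scene','pics/c.png',290,130,380,230,5);crop('top','pics/d.png',310,160,380,260,5)
cv2.imwrite('pics/m.png',np.hstack([cv2.imread('pics/c.png'),cv2.imread('pics/d.png')]))"
```

```text
65 [   0.5 -169.5  137.6]
84 [   0.5 -169.5  118.6]
force in bed axes [-1.04  0.57 -1.72] rot err [-0.001  0.     0.002] q [ 0.35 -0.15  1.88 -0.4   1.56  1.93]
t 19.925 xyz [-80.2, -215.6, 1.0] turn [-1.202, 0.258, -0.367] F [ 0.6  0.3 -2. ] open 15.4
```

View pics/m.png

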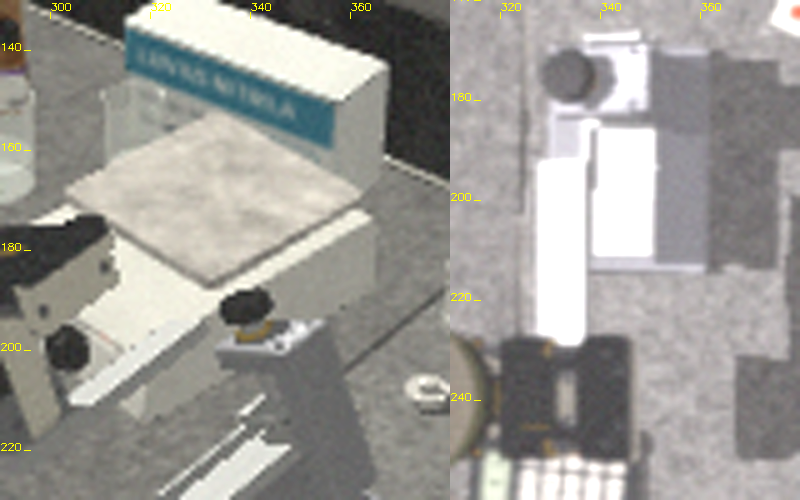

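The blade is out and free, held at the left, and the cap is unmoved at (337,191). I take it back to its original bare spot.

Request:
step_arm --commands '[{"xyz": [-20,-20,0],"turn": [-0.18,0.039,-0.055],"grip": 5},{"xyz": [-35,-50,0],"turn": [-0.35,0.075,-0.107],"grip": 5},{"xyz": [-50,-85,0],"turn": [-0.52,0.112,-0.159],"grip": 5},{"xyz": [-60,-120,0],"turn": [-0.69,0.148,-0.21],"grip": 5},{"xyz": [-70,-155,0],"turn": [-0.86,0.185,-0.263],"grip": 5},{"xyz": [-76,-190,0],"turn": [-1.03,0.221,-0.314],"grip": 5},{"xyz": [-80,-215,1],"turn": [-1.202,0.258,-0.367],"grip": 5},{"xyz": [-80,-215,1],"turn": [-1.202,0.258,-0.367],"grip": 5},{"xyz": [-80,-215,1],"turn": [-1.202,0.258,-0.367],"grip": 5},{"xyz": [-80,-215,1],"turn": [-1.202,0.258,-0.367],"grip": 5}]'

```text
t: 21.28
tool_pos: [0.4316, 0.3202, 0.2533]
orientation: [1.447, 1.032, -1.452]
force: [-0.2, -0.0, -1.1]
opening: 0.0155
```

```bash
python3 -c "
from h import *
move([.4319,.3223,.038],Rflat(np.pi/2-.3294),65)"
```

```text
t 21.275 xyz [150.3, -0.3, -2.4] turn [-0.003, 0.003, 0.001] F [-0.2 -0.  -1.1] open 15.5
```

Request:
step_arm --commands '[{"xyz": [50,0,-2],"turn": [0,0.003,0],"grip": 5},{"xyz": [100,0,-2],"turn": [0,0.003,0],"grip": 5},{"xyz": [140,0,-2],"turn": [0,0.003,0],"grip": 5},{"xyz": [149,0,-2],"turn": [0,0.003,0],"grip": 5},{"xyz": [151,0,-2],"turn": [0,0.003,0],"grip": 5},{"xyz": [152,0,-2],"turn": [0,0.003,0],"grip": 5},{"xyz": [152,0,-2],"turn": [0,0.003,0],"grip": 5}]'

```text
t: 22.15
tool_pos: [0.4331, 0.3234, 0.1035]
orientation: [1.451, 1.036, -1.445]
force: [0.1, 0.4, -1.6]
opening: 0.0157
```

Request:
step_arm --commands '[{"xyz": [1,0,0],"turn": [0,0,0],"grip": 5},{"xyz": [1,0,0],"turn": [0,0,0],"grip": 5}]'

```text
t: 22.4
tool_pos: [0.4322, 0.3229, 0.101]
orientation: [1.449, 1.037, -1.447]
force: [-0.9, -0.6, -2.2]
opening: 0.0156
```

Request:
step_arm --commands '[{"xyz": [1,0,0],"turn": [0,0,0],"grip": 5},{"xyz": [1,0,0],"turn": [0,0,0],"grip": 5}]'

```text
t: 22.65
tool_pos: [0.4321, 0.3228, 0.0997]
orientation: [1.449, 1.037, -1.448]
force: [0.2, -0.2, -1.6]
opening: 0.0154
```

Request:
step_arm --commands '[{"xyz": [0.7,0,0],"turn": [0,0,0],"grip": 5},{"xyz": [0.7,0,0],"turn": [0,0,0],"grip": 5}]'

```text
t: 22.9
tool_pos: [0.4322, 0.3228, 0.0993]
orientation: [1.449, 1.036, -1.448]
force: [-1.4, -1.6, 4.1]
opening: 0.0156
```

Request:
step_arm --commands '[{"xyz": [0.7,0,0],"turn": [0,0,0],"grip": 5},{"xyz": [0.7,0,0],"turn": [0,0,0],"grip": 5}]'

```text
t: 23.15
tool_pos: [0.4322, 0.3228, 0.0992]
orientation: [1.449, 1.036, -1.448]
force: [-5.9, -4.7, 10.6]
opening: 0.0157
```

It is on the worktop. Release and rise.

Request:
step_arm --commands '[{"xyz": [-0.5,0,0],"turn": [0,0,0],"grip": 30},{"xyz": [-0.5,0,0],"turn": [0,0,0],"grip": 60},{"xyz": [-0.5,0,0],"turn": [0,0,0],"grip": 60},{"xyz": [-0.5,0,0],"turn": [0,0,0],"grip": 60},{"xyz": [-0.5,0,0],"turn": [0,0,0],"grip": 60},{"xyz": [-0.5,0,0],"turn": [0,0,0],"grip": 60},{"xyz": [-30,0,0],"turn": [0,0,0],"grip": 60},{"xyz": [-90,0,0],"turn": [0,0,0],"grip": 60},{"xyz": [-150,0,0],"turn": [0,0,0],"grip": 60},{"xyz": [-150,0,0],"turn": [0,0,0],"grip": 60},{"xyz": [-150,0,0],"turn": [0,0,0],"grip": 60}]'

```text
t: 24.52
tool_pos: [0.4321, 0.3225, 0.2481]
orientation: [1.449, 1.037, -1.448]
force: [-0.9, -0.4, 0.2]
opening: 0.0597
```

```bash
python3 -c "
from h import *
s=telemetry.read_state();print(s['t'],s['force'],s['opening'],abs(s['dq']).max())
a,b=read_camera('scene'),read_camera('top')
crop('scene','pics/c.png',200,170,360,290,4,a[:,:,::-1])"
```

```text
24.525 [-0.8525 -0.3737  0.2005] 0.059745171418156044 0.03209343226230511
```

```bash
python3 -c "
from h import *
a=cv2.imread('pics/scene0.png');b=read_camera('scene')[:,:,::-1]
g=lambda im,y0,y1,x0,x1:im[y0:y1,x0:x1].mean(2)
for nm,(y0,y1,x0,x1),f in(('blade bright',(198,236,222,250),lambda m:m>130),('cap dark',(180,202,332,346),lambda m:m<40),('lid blue',(230,248,268,288),None)):
  for im in(a,b):
    r=im[y0:y1,x0:x1].astype(int); m=f(r.mean(2)) if f else r[...,0]-r[...,2]>50
    v,u=np.nonzero(m);print(nm,len(u),(u.mean()+x0).round(2),(v.mean()+y0).round(2))
print(np.abs(a.astype(int)-b)[250:290,268:312].mean(),np.abs(a.astype(int)-b)[280:320,335:390].mean())
for z in(108,98):print(proj('scene',bed2w([0,35,z]))[0])
s=telemetry.read_state();print(abs(s['dq']).max())
from plant import robot;robot.close_job()"
```

```text
blade bright 41 231.78 209.88
blade bright 49 231.88 209.96
cap dark 54 337.67 187.98
cap dark 54 338.65 191.0
lid blue 128 276.15 237.34
lid blue 93 276.02 236.52
19.25151515151515 28.98469696969697
[338.1447 187.1633]
[339.067  189.8127]
0.0037718056670056465
the job is handed in; nothing more can be done
```

I set the press gap with the long blade and handed the job in at about 24.5 s. I think it worked, but no verdict came back.

**What was done:**
- **Insertion:** I slid the long blade along the bed until the end stop held it. The push force rose to about 17 N with no more movement.
- **Pressing:** I released the blade and pushed the cap until it stopped moving at 20 N.
- **Drawing out:** The blade dragged at about 7.6 N on the way out. I then laid it flat on its original spot on the worktop, let go and raised the gripper.

**Last checks:**
- **Ram:** By the camera the cap is about 3 pixels lower than at the start. The fingertips last touched the cap about 1.8 mm above its expected height for a 12 mm gap. The bed contact had also read about 2 mm high, so the two offsets agree. I had no direct reading of the ram's travel.
- **Long blade:** Its image position is within 0.1 pixel of where it started, and the gripper was open, clear and nearly at rest.
- **Jar:** The lid's centre moved 0.1 pixel sideways and 0.8 pixel vertically, with fewer blue pixels (93 against 128). I put this down to the arm's shadow or cover, but did not confirm it.
- **Calculator and short blade:** My image-difference check was inconclusive. Mean differences were 19 and 29 grey levels, perhaps shadows or arm cover. I did not check whether either had moved; no planned move went near them.
- **Pictures:** I had used all 12, so the final picture could not be viewed and these closing checks are numerical only.

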